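# Catch the falling lid of the router-bit case and lower it shut

## Robot

A 7-joint arm with a two-finger parallel gripper is mounted at the origin on the work surface. World frame = base frame: x ahead of the robot, y to its left, z up, the work surface at z = 0. Lengths are in m, angles in rad, forces in N, time in s.
With the tool pointing down it reaches from about 0.35 to 0.9 m from the base axis. Payload 8.1 kg.
Tool frame: the origin (TCP) lies at the very end of the fingers, on their centre line; the grasp point (between the pads) lies 19 mm behind it; z points along the fingers, y is the direction in which the jaws open and shut (so a half turn about z gives the same grasp; the last joint's range is limited). The gripper opens to 92 mm and grips with 3 to 60 N. Pads are 19 mm wide; open, the fingers measure 130 mm over their backs; the gripper's body (75 mm by 190 mm) begins 47 mm behind the grasp point.
Start: joints at [-1.339, 0.434, 0.025, 1.573, -0.012, 1.134, -0.075], TCP at [0.205, 0.59, 0.227] pointing down, gripper open.
Joint ranges: [-2.62, 2.62], [-0.44, 2.09], [-1.27, 1.32], [0.08, 2.57], [-1.32, 4.46], [0.12, 2], [-2.74, 2.74]. Speed limits (rad/s): [2.22, 2.22, 3.01, 3.01, 3.14, 3.14, 3.14].

## Interface

Orientations are given as a 3x3 rotation matrix whose columns are the frame's x, y, z axes.
In Python, from cell import * gives the robot as it stands.
- The arm moves only by the shell command python3 -m inch 'ROWS' [FORCE]. ROWS is JSON, a list of rows, each a list of 3 entries, a list of its own where there are three numbers: the shift along the world's x, y, z in cm, then the turn, a rotation vector about the world's x, y, z in degrees, then the closure in counts, from 0 (fully open) to 255 (shut). In form: [[[dx, dy, dz], [ax, ay, az], gripper], ...]. A call has 1 to 20 rows; each row shifts and turns the commanded pose from where the row before left it; what a row does not reach is not made up. A row lasts 1/12 s, in which the tool goes at most 41.7 mm and 7.16 degrees, less where a joint would pass 70% of its speed; a pose out of reach is approached as far as the arm can. A call with a gripper value outside its range is refused whole. The fingers move at their own pace and stop on an object; FORCE is the grip in N (left out, the last holds). Time passes only in rows, so rows that do not move let the fingers close. It gives the time, the measured TCP pose, the force and the opening at its end, in the units of the state.
- read_state(): the state, without advancing time (a new reading comes with each control period).
- grab_frame(name): name is "scene" or "top" or "wrist"; returns a dict with "pixels" (420x560x3 uint8, blue, green, red), "range_z" (420x560 float32, m along the optical axis (not along the pixel's ray), 0 where there is no reading), "intrinsics" (3x3 intrinsics, pixels), "dist" ([k1, k2, p1, p2, k3] as OpenCV has them; the pictures are not rectified), "world_to_cam" (4x4, takes a point from world to camera coordinates). Camera axes: x right, y up, looking along -z (the intrinsics and any distortion apply to the point x, -y, -z); pixel columns grow to the right and rows downward; lengths in m; the calibration is good to about 2 mm. A picture is of the moment at which its call begins.
- job_done(): hands the job in, once; it reports no verdict.
The state is a dict: "t": time; "joint_positions": joint angles; "joint_vel": joint speeds; "joint_efforts": joint torques, N m; "tool_pos": TCP position; "tcp_rot": TCP orientation; "contact_force": force on the tool from outside, world axes, zero at the start; "ft_torque": the same for the moment, N m; "gripper_width": finger opening in m.
Only numpy, scipy, OpenCV 4.12 (cv2) and the standard library are available. Lean on these libraries where they do the work, as an engineer would, in place of code of your own. Each camera call takes 0.05 s, during which the arm holds its last target. There are 200 camera calls.

## Task

Close the glazed router-bit case without letting the lid bang: with the fingers tip the standing lid forward until it starts to fall by itself, catch it from beneath on the fingers and bring it to a brief stop while it is still well open, then lower it gently on the fingers under its front rail until it is fully shut, and move clear. Only touch the lid, never pinch it or push hard on it, and leave everything else on the bench where it is.

Things in the scene. Friction and masses are not known exactly. Their poses are not given: they have to be found in the camera images.
- case: Router-bit case, screwed to the bench: open wooden box 140 mm deep (its x), 170 mm wide (its y), 80 mm high, walls 10 mm, coloured router bits standing inside, all below the rim. Origin: centre of its underside. Its x axis points from its front (the side towards the robot) to the hinge side, y along the hinge, z up.
- lid (a joint): Angle of the glazed lid, rad: 0 shut, 1.57 upright, stop at 1.75; grows as it opens. Its worn soft-down hinges hold it by friction wherever it stands above about 1.36; leaning further forward than about 1.25 it falls by itself, slowly at first, shut in 2.5 to 4.5 s, at the end at about 1 rad/s with a bang. It starts at 1.42 to 1.62.
- hinge_mid (a point): Middle of the hinge line about which the lid's underside turns: at x = +70 mm, z = 80 mm in the case's frame. Axes as the case's.
- lip (a point): Middle of the lid's free front edge, on its underside, 166 mm from the hinge line: at angle q it lies at x = 70 - 166 cos q, z = 80 + 166 sin q (mm) in the case's frame. x axis: along the lid to the hinge; y along the hinge; z out of the outer face. With the lid standing the underside faces the robot, the outer face looks away.
- rail_top (a point): Middle of the same front edge on the lid's outer face, 16 mm (the lid's thickness) from point lip; axes as there. The lid is a dark wooden frame with a clear pane, 170 mm wide, about 0.42 kg, some 2 N on a finger at this edge. Its front rail is solid, 48 mm deep, and when shut overhangs the box front by 26 mm, so a finger can stay beneath it to the end.
- glue: Bystander, leave alone: yellow glue bottle with orange cap, 58 mm across, 175 mm tall, standing. Origin: middle of its underside.
- can: Bystander, leave alone: red-labelled tin, 74 mm across, 100 mm tall, standing. Origin: middle of its underside.
- tape: Bystander, leave alone: yellow and black tape measure, 34 x 72 x 68 mm, standing on edge. Origin: middle of its underside.
- wrench: Bystander, leave alone: steel spanner for the router, 150 mm long, lying flat. Origin: middle of its underside, its x axis along it.
- driver: Bystander, leave alone: screwdriver with red handle, 190 mm long, lying flat. Origin: middle of its underside, its x axis along it.
- offcut: Bystander, leave alone: pale wood offcut, 60 x 150 x 38 mm. Origin: middle of its underside.
- bit: Bystander, leave alone: yellow router bit standing in a small wooden block, 44 x 44 mm, 69 mm tall over all. Origin: middle of its underside.

How it is judged:
By the outcome, as a careful person would: the job done as asked, in the order asked, and still so for the second after the job is handed in, with the robot touching nothing.
It also fails if it takes over 51 s, if anything falls off the work surface, if the arm or the gripper's body presses on something with over 40 N, if the wrist force passes 120 N, or if a joint passes its speed limit or range.

## Working session

There is one attempt and no reset: what is moved stays moved. The work goes in short steps, Python scripts to look and compute and a shell command to move; the robot and the scene stay as the last step left them, time stands still between calls to the robot, and variables do not carry over. Pictures are saved under pics/ and viewed, about 8 in all and at most 12, crops included, and the job is handed in when it is done.

```bash
mkdir -p pics; ls
python3 - <<'E'
from cell import *
import cv2,numpy as np
s=read_state();print(s)
for n in ("scene","top"):
    f=grab_frame(n);cv2.imwrite(f"pics/{n}0.png",f["pixels"]);np.savez(f"pics/{n}0.npz",**f)
    print(n,f["intrinsics"],f["dist"],f["world_to_cam"])
E
```

```text
pics
{'t': 0.0, 'joint_positions': array([-1.33860512,  0.43518542,  0.02498118,  1.57410335, -0.01159832,
        1.13399266, -0.07512588]), 'joint_vel': array([ 0.0005255 ,  0.00199278, -0.00126444, -0.00037605,  0.00049691,
       -0.00076618, -0.00078559]), 'joint_efforts': array([ 1.14288876e-03, -6.67848158e+01,  9.85860229e-01, -3.14448345e+01,
       -6.03726762e-02,  4.31689317e-02,  1.65378033e-04]), 'tool_pos': array([0.20524851, 0.58979486, 0.22596598]), 'tcp_rot': array([[-9.44445283e-01,  3.28668484e-01, -3.68506338e-04],
       [ 3.28668659e-01,  9.44444104e-01, -1.49914996e-03],
       [-1.44689706e-04, -1.53698159e-03, -9.99998808e-01]]), 'contact_force': array([ 0.52663219,  0.29995563, -0.23003818]), 'ft_torque': array([ 0.04547697, -0.0137018 , -0.02750599]), 'gripper_width': 0.09180275819664717}
scene [[396.46154977   0.         281.69864672]
 [  0.         396.46154977 212.36220419]
 [  0.           0.           1.        ]] [-0.10805805  0.          0.          0.          0.        ] [[-0.70096648  0.71306925 -0.01335078  0.36680993]
 [-0.59996924 -0.57945846  0.55160204  0.30860855]
 [ 0.38559423  0.39466459  0.83400057 -1.04570188]
 [ 0.          0.          0.          1.        ]]
top [[544.56458863   0.         280.54975316]
 [  0.         544.56458863 221.17642286]
 [  0.           0.           1.        ]] [-0.20872499  0.          0.          0.          0.        ] [[ 0.00367333 -0.99960324  0.02792618  0.04025726]
 [ 0.98971337  0.00762814  0.14286097 -0.54812809]
 [-0.14301732  0.02711414  0.98934871 -1.35369241]
 [ 0.          0.          0.          1.        ]]
```

View pics/scene0.png

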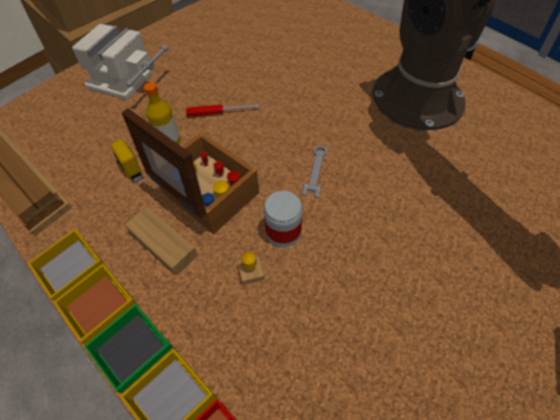

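View pics/top0.png

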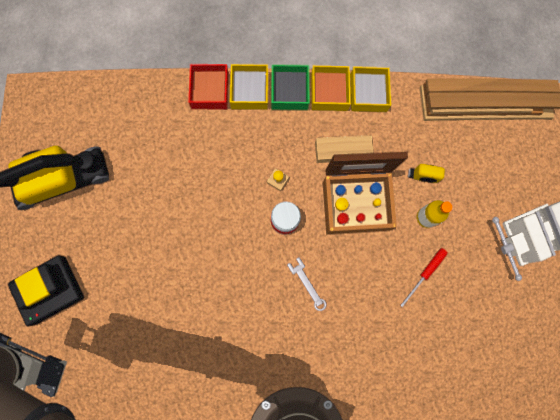

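The case is at about (360,205) in the top view. Its lid is standing on the far side (top edge at 328–407,160). The can is at (286,217), the glue at (435,213), the tape at (428,172) and the offcut at (344,148).

```bash
cat > h.py <<'E'
import numpy as np,cv2
def cloud(f):
    h,w=f["range_z"].shape
    uv=np.stack(np.meshgrid(np.arange(w),np.arange(h)),-1).reshape(-1,1,2).astype(np.float64)
    n=cv2.undistortPoints(uv,f["intrinsics"],f["dist"]).reshape(h,w,2)
    d=f["range_z"].astype(float)
    c=np.stack([n[...,0]*d,-n[...,1]*d,-d],-1)
    W=f["world_to_cam"];P=(c-W[:3,3])@W[:3,:3]
    P[d==0]=np.nan
    return P
E
python3 - <<'E'
from h import *
for n in ("top","scene"):
    f=dict(np.load(f"pics/{n}0.npz"));P=cloud(f)
    reg=np.zeros(P.shape[:2],bool)
    if n=="top": reg[140:245,315:412]=1
    else: reg[100:235,115:265]=1
    z=P[...,2]
    m=reg&(abs(z-.08)<.005)
    q=P[m][:,:2].astype(np.float32)
    # keep big cluster within case
    lab,_=0,0
    nn,L,st,ce=cv2.connectedComponentsWithStats(m.astype(np.uint8),connectivity=8)
    for i in np.argsort(-st[1:,4])[:3]+1:
        r=P[L==i][:,:2].astype(np.float32);print(n,"rim comp",st[i],cv2.minAreaRect(r),np.median(z[L==i]))
    m=reg&(z>.12)
    nn,L,st,ce=cv2.connectedComponentsWithStats(m.astype(np.uint8),connectivity=8)
    for i in np.argsort(-st[1:,4])[:3]+1:
        p=P[L==i];c=p.mean(0);U,S,V=np.linalg.svd(p-c,full_matrices=False)
        print(n,"tall comp",st[i],c,S/len(p)**.5,V,"min",p.min(0),"max",p.max(0))
    # bystanders in top
    if n=="top":
        for nm,(u,v) in dict(can=(286,217),glue=(445,206),tape=(428,172),off=(344,148),wr=(308,285),drv=(432,264),bit=(279,177)).items(): print(nm,np.nanmedian(P[v-2:v+3,u-2:u+3].reshape(-1,3),0).round(3))
E
```

```text
top rim comp [326 172  71  60 925] ((0.5946283340454102, -0.15709730982780457), (0.14310121536254883, 0.1724422127008438), 3.950007438659668) 0.08087404184299862
top tall comp [ 327  152   81   21 1199] [ 0.66491694 -0.14932504  0.21228838] [0.05223693 0.04320168 0.00486375] [[-0.06389255  0.99692241  0.04542526]
 [ 0.01128392  0.04623704 -0.99886676]
 [-0.99789299 -0.06330757 -0.0142034 ]] min [ 0.65315854 -0.23755145  0.12001264] max [ 0.67927077 -0.06682451  0.25453313]
can [0.549 0.032 0.102]
glue [ 0.567 -0.343  0.177]
tape [ 0.675 -0.339  0.07 ]
off [ 0.744 -0.123  0.04 ]
wr [ 0.386 -0.029  0.009]
drv [ 0.44  -0.353  0.025]
bit [0.657 0.049 0.068]
scene rim comp [182 133  75  85 803] ((0.5970870852470398, -0.15590700507164001), (0.15220028162002563, 0.1731363832950592), 2.767521858215332) 0.08005443365606468
scene rim comp [154 116  21  14  76] ((0.5653505325317383, -0.3270081579685211), (0.018126117065548897, 0.05185917764902115), 84.53726959228516) 0.08028588002471893
scene rim comp [181 203  16  13  21] ((0.675070583820343, -0.10021334141492844), (0.0017562471330165863, 0.0422324500977993), 4.502747058868408) 0.08129943571599094
scene tall comp [ 121  109   83   98 3075] [ 0.66980401 -0.13827737  0.20011286] [0.05373292 0.04095845 0.00418356] [[ 0.07903346 -0.99636934  0.03165196]
 [ 0.04625736 -0.02805157 -0.99853561]
 [ 0.99579816  0.08038186  0.0438724 ]] min [ 0.65192763 -0.23706516  0.12006345] max [ 0.68257406 -0.06535735  0.25031243]
scene tall comp [147 100  20  14 190] [ 0.56931956 -0.3392293   0.12943594] [0.0107057  0.00680286 0.00577076] [[-0.90422188  0.42299381 -0.05881356]
 [ 0.21168997  0.32433442 -0.92195149]
 [ 0.37090451  0.84609894  0.38281382]] min [ 0.54435328 -0.36059365  0.12007704] max [ 0.58566338 -0.32772497  0.14529964]
```

Run:
```python
from cell import *
from h import *
from scipy.spatial.transform import Rotation as R
a=np.deg2rad(4);ex=np.array([np.cos(a),np.sin(a),0]);ey=np.array([-np.sin(a),np.cos(a),0]);O=np.array([.5955,-.1565,0])
# lid angle from both clouds in case frame
for n in ("top","scene"):
    f=dict(np.load(f"pics/{n}0.npz"));P=cloud(f).reshape(-1,3)
    x=(P-O)@ex;y=(P-O)@ey;z=P[:,2]
    for lo in np.arange(.10,.26,.02):
        m=(abs(y)<.083)&(abs(x-.07)<.05)&(z>lo)&(z<lo+.02)
        if m.sum()>5: print(n,round(lo+.01,3),m.sum(),np.percentile(x[m],[5,50,95]).round(4),y[m].min().round(3),y[m].max().round(3))
C=read_state()["tcp_rot"]
t=np.deg2rad(15)
for s in (1,-1):
    z=-ey*np.cos(t)-np.array([0,0,np.sin(t)]);yj=s*ex;T=np.c_[np.cross(yj,z),yj,z]
    rv=R.from_matrix(T@C.T).as_rotvec(degrees=True);print(s,rv,np.linalg.norm(rv))
```

```text
top 0.11 240 [0.0676 0.0707 0.0764] -0.081 0.081
top 0.13 113 [0.0668 0.0752 0.0765] -0.081 0.083
top 0.15 120 [0.0664 0.0743 0.0759] -0.081 0.082
top 0.17 52 [0.0658 0.0669 0.0747] -0.082 0.082
top 0.19 45 [0.0652 0.0661 0.0685] -0.082 0.083
top 0.21 121 [0.0644 0.0652 0.0662] -0.083 0.083
top 0.23 134 [0.0636 0.0647 0.0655] -0.082 0.082
top 0.25 547 [0.064  0.0709 0.079 ] -0.083 0.083
scene 0.11 349 [0.0765 0.0808 0.0822] -0.083 0.083
scene 0.13 274 [0.0757 0.0773 0.0817] -0.082 0.083
scene 0.15 294 [0.0752 0.0769 0.081 ] -0.083 0.083
scene 0.17 315 [0.0748 0.0763 0.0802] -0.083 0.083
scene 0.19 242 [0.0747 0.0776 0.0797] -0.083 0.083
scene 0.21 353 [0.0774 0.0786 0.0795] -0.083 0.083
scene 0.23 394 [0.0767 0.0781 0.079 ] -0.083 0.083
scene 0.25 782 [0.0632 0.0716 0.0781] -0.083 0.083
1 [-62.57984012 -47.94934395 -56.53201975] 97.01157266856026
-1 [-52.63742111  68.95843713  94.32996511] 128.15657014089905
```

```bash
python3 -m inch '[[[0,-1.5,2.5],[-4.47,-3.42,-4.04],0],[[0.5,-1.5,2.5],[-4.47,-3.42,-4.04],0],[[1,-2,2],[-4.47,-3.42,-4.04],0],[[1.5,-2,1],[-4.47,-3.42,-4.04],0],[[2,-2.5,0],[-4.47,-3.42,-4.04],0],[[2,-2.5,0],[-4.47,-3.42,-4.04],0],[[2,-2.5,0],[-4.47,-3.42,-4.04],0]]'; python3 -c "
from cell import *
s=read_state();print(s['joint_positions'],s['tcp_rot'])"
```

```text
t: 0.68
tool_pos: [0.2953, 0.445, 0.3072]
tcp_rot: [[-0.577, 0.779, 0.244], [0.555, 0.594, -0.583], [-0.599, -0.201, -0.775]]
contact_force: [0.9, -0.1, -1.0]
gripper_width: 0.0917
[-1.51007271  0.5532348   0.2676903   1.40741021  0.29691757  1.72550048
 -0.55656452] [[-0.57716015  0.77922831  0.24431412]
 [ 0.5550018   0.59374792 -0.58261171]
 [-0.59904854 -0.20066548 -0.77516076]]
```

```bash
python3 -m inch '[[[2.5,-3.2,0],[0,0,0],0],[[2.5,-3.2,0],[0,0,0],0],[[2.5,-3.2,0],[0,0,0],0],[[2.5,-3.2,0],[-2,-1.5,-2],0],[[2.5,-3.2,0],[-2.47,-1.92,-2.04],0],[[2.5,-3.2,0],[-4.47,-3.42,-4.04],0],[[2.5,-3.2,0],[-4.47,-3.42,-4.04],0],[[2.5,-3.2,0],[-4.47,-3.42,-4.04],0],[[2.5,-3,0],[-4.47,-3.42,-4.04],0],[[2.5,-3,0],[-4.47,-3.42,-4.04],0],[[2.5,-3,0],[-4.47,-3.42,-4.04],0]]'; python3 -c "
from cell import *
s=read_state();print(s['joint_positions'],s['tcp_rot'])"
```

```text
t: 1.6
tool_pos: [0.5712, 0.0992, 0.3063]
tcp_rot: [[-0.016, 0.998, 0.068], [0.256, 0.07, -0.964], [-0.967, 0.002, -0.256]]
contact_force: [1.1, 1.0, 0.6]
gripper_width: 0.0915
[-1.11952033  0.82900234  0.60144094  1.5527269   0.65796304  1.62334113
 -0.68450566] [[-0.01640759  0.9975358   0.06821378]
 [ 0.25587783  0.07014026 -0.96416123]
 [-0.96656988  0.00163483 -0.25639813]]
```

```bash
cat >> h.py <<'E'
from scipy.spatial.transform import Rotation as R
a=np.deg2rad(4);ex=np.array([np.cos(a),np.sin(a),0]);ey=np.array([-np.sin(a),np.cos(a),0]);ez=np.array([0,0,1.]);O=np.array([.5955,-.1565,0])
def rot(roll,yaw,tilt):
    "jaw rolled 'roll' deg up from case x; tool axis -ey, yawed to +ex, tilted down"
    y,t,r=np.deg2rad([yaw,tilt,roll])
    z=(-ey*np.cos(y)+ex*np.sin(y))*np.cos(t)-ez*np.sin(t)
    h=ex*np.cos(y)+ey*np.sin(y)      # horizontal, normal to z
    u=np.cross(z,h);u=u*np.sign(u[2])
    j=h*np.cos(r)+u*np.sin(r)
    return np.c_[np.cross(j,z),j,z]
def rv(T,C): return R.from_matrix(T@C.T).as_rotvec(degrees=True)
E
python3 - <<'E'
from cell import *
from h import *
C=read_state()["tcp_rot"]
for y,t in((28,12),(15,12)):
    v=rv(rot(90,y,t),C);print(v,np.linalg.norm(v),v/14)
E
```

```text
[ 24.74544336 -83.25595151   1.47350002] 86.86807026075122 [ 1.76753167 -5.94685368  0.10525   ]
[ 15.18097599 -85.6316963   -8.93394045] 87.42462316283165 [ 1.08435543 -6.11654974 -0.6381386 ]
```

```bash
python3 -m inch '[[[-0.47,-1.45,0],[1.9,-6.4,0.1],0],[[-0.47,-1.45,0],[1.9,-6.4,0.1],0],[[-0.47,-1.45,0],[1.9,-6.4,0.1],0],[[-0.47,-1.45,0],[1.9,-6.4,0.1],0],[[-0.47,-1.45,0],[1.9,-6.4,0.1],0],[[-0.47,-1.45,0],[1.9,-6.4,0.1],0],[[-0.47,-1.45,-0.8],[1.9,-6.4,0.1],0],[[-0.47,-1.45,-0.8],[1.9,-6.4,0.1],0],[[-0.47,-1.45,-0.8],[1.9,-6.4,0.1],0],[[-0.47,-1.45,-0.8],[1.9,-6.4,0.1],0],[[-0.47,-1.45,-0.8],[1.9,-6.4,0.1],0],[[-0.47,-1.45,-0.8],[1.9,-6.4,0.1],0],[[-0.47,-1.45,-0.8],[1.9,-6.4,0.1],0]]'; python3 -c "
from cell import *
s=read_state();print(s['joint_positions'],s['tcp_rot'])"
```

```text
t: 2.68
tool_pos: [0.5122, -0.0822, 0.2544]
tcp_rot: [[0.846, 0.164, 0.508], [0.53, -0.161, -0.832], [-0.054, 0.973, -0.223]]
contact_force: [0.1, 0.3, 0.5]
gripper_width: 0.0917
[-1.43863029  0.82842817  1.03394409  2.40642754  1.2297758   0.70739124
 -2.69028084] [[ 0.84598104  0.16356249  0.50750704]
 [ 0.53044574 -0.16131464 -0.83222888]
 [-0.05425311  0.9732548  -0.22323015]]
```

```bash
python3 -m inch '[[[0,0,0],[-3.55,5.82,1.56],0],[[0,0,0],[-3.55,5.82,1.56],0],[[0,0,0],[-3.55,5.82,1.56],0],[[0,0,0],[-3.55,5.82,1.56],0],[[0,0,0],[-3.55,5.82,1.56],0],[[0,0,0],[-3.55,5.82,1.56],0],[[0,0,0],[-3.55,5.82,1.56],0],[[0,0,0],[-3.55,5.82,1.56],0],[[0,0,0],[-3.55,5.82,1.56],0],[[0,0,0],[-3.55,5.82,1.56],0],[[0,0,0],[-3.55,5.82,1.56],0],[[0,0,0],[-3.55,5.82,1.56],0],[[0,0,0],[-3.55,5.82,1.56],0],[[0,0,0],[-3.55,5.82,1.56],0],[[0,0,0],[-3.55,5.82,1.56],0],[[0,0,0],[-3.55,5.82,1.56],0],[[0,0,0],[-3.55,5.82,1.56],0],[[0,0,0],[-3.55,5.82,1.56],0],[[0,0,0],[-3.55,5.82,1.56],0],[[0,0,0],[-3.55,5.82,1.56],0]]'
python3 - <<'E'
from cell import *
from h import *
s=read_state();print(s['joint_positions'],s['tcp_rot'])
F=np.diag([-1,-1,1.])
print(rv(rot(90,28,12)@F,s['tcp_rot']),rv(rot(0,0,15)@F,s['tcp_rot']))
E
```

```text
t: 4.35
tool_pos: [0.5131, -0.0814, 0.2549]
tcp_rot: [[-0.756, 0.411, 0.509], [-0.308, 0.463, -0.831], [-0.577, -0.785, -0.224]]
contact_force: [0.5, -0.1, 0.2]
gripper_width: 0.0918
[-1.29844396  0.68214601  0.77569536  2.39619481  1.28087386  0.93582069
 -0.30632109] [[-0.75616065  0.41085826  0.50932952]
 [-0.30791747  0.46338733 -0.83093864]
 [-0.57741485 -0.78515456 -0.22388483]]
[-19.44116905  29.69143235   8.32183663] [-35.67564797 115.13805693  14.18671374]
```

```bash
python3 -m inch '[[[0,2,0],[-1.98,6.4,0.79],0],[[0,2,0],[-1.98,6.4,0.79],0],[[0,2,0],[-1.98,6.4,0.79],0],[[0,1,0],[-1.98,6.4,0.79],0],[[1,1,0],[-1.98,6.4,0.79],0],[[1,0,0],[-1.98,6.4,0.79],0],[[1,0,0],[-1.98,6.4,0.79],0],[[1,0,0],[-1.98,6.4,0.79],0],[[1,0,0],[-1.98,6.4,0.79],0],[[1,0,0],[-1.98,6.4,0.79],0],[[1,0,0],[-1.98,6.4,0.79],0],[[1,0,0],[-1.98,6.4,0.79],0],[[1,0,0],[-1.98,6.4,0.79],0],[[1,0,0],[-1.98,6.4,0.79],0],[[1,0,0],[-1.98,6.4,0.79],0],[[1,0,-0.5],[-1.98,6.4,0.79],0],[[1,0,-0.5],[-1.98,6.4,0.79],0],[[1,0,-0.5],[-1.98,6.4,0.79],0],[[0.5,0,0],[0,0,0],0]]'
python3 - <<'E'
from cell import *
from h import *
s=read_state();print(s['joint_positions'],s['tcp_rot'])
F=np.diag([-1,-1,1.])
print(rv(rot(0,0,15)@F,s['tcp_rot']))
p=s['tool_pos']-O;print("case",p@ex,p@ey,p[2])
f=grab_frame("scene");cv2.imwrite("pics/s1.png",cv2.resize(f["pixels"][60:260,80:360],None,fx=2.8,fy=2.8));np.savez("pics/s1.npz",**f)
E
```

```text
t: 5.93
tool_pos: [0.6587, -0.0041, 0.2377]
tcp_rot: [[0.008, -0.998, 0.068], [-0.261, -0.068, -0.963], [0.965, -0.01, -0.261]]
contact_force: [-1.2, 0.7, -0.3]
gripper_width: 0.092
[-0.81307868  0.88960975  0.39888003  1.5277357   0.82957634  1.51579372
  2.35756574] [[ 0.00822452 -0.99764813  0.06804827]
 [-0.26057843 -0.06783768 -0.96306642]
 [ 0.96541765 -0.00981115 -0.26052351]]
[-0.14030473  0.55380575  0.10951158]
case 0.07364319135993894 0.14757438057879005 0.23768620716044803
```

View pics/s1.png

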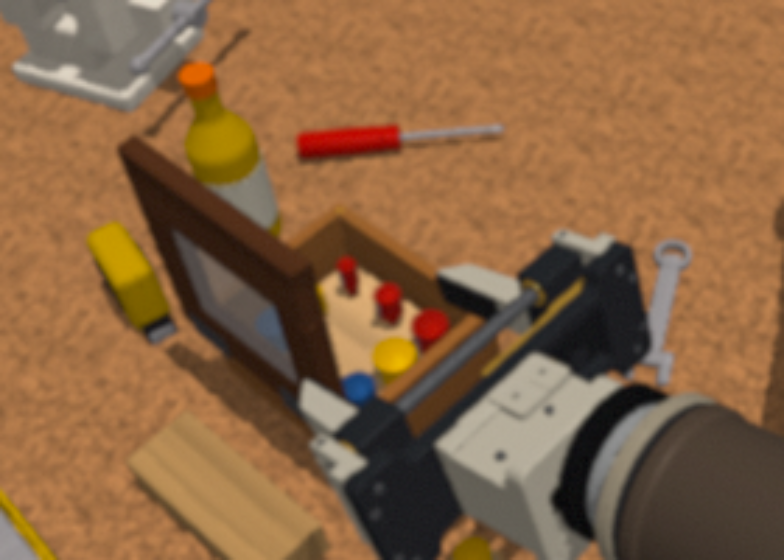

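```bash
python3 -m inch '[[[0.13,-1.87,-0.1],[0,0,0],0],[[0.13,-1.87,-0.1],[0,0,0],0],[[0.13,-1.87,-0.1],[0,0,0],0],[[0.13,-1.87,-0.1],[0,0,0],0],[[0.13,-1.87,-0.1],[0,0,0],0],[[0.13,-1.87,0],[0,0,0],0],[[0,0,0],[0,0,0],0]]'
python3 - <<'E'
from cell import *
from h import *
s=read_state();print(s['contact_force'])
p=s['tool_pos']-O;print("case",p@ex,p@ey,p[2])
f=grab_frame("scene");cv2.imwrite("pics/s2.png",cv2.resize(f["pixels"][60:260,80:360],None,fx=2.8,fy=2.8))
E
```

```text
t: 6.57
tool_pos: [0.6643, -0.1208, 0.237]
tcp_rot: [[-0.006, -0.998, 0.065], [-0.262, -0.061, -0.963], [0.965, -0.023, -0.261]]
contact_force: [-0.5, -1.2, -0.1]
gripper_width: 0.092
[-0.48287705 -1.23976969 -0.12620009]
case 0.0711074134725782 0.03078859742161703 0.23696742809573582
```

View pics/s2.png

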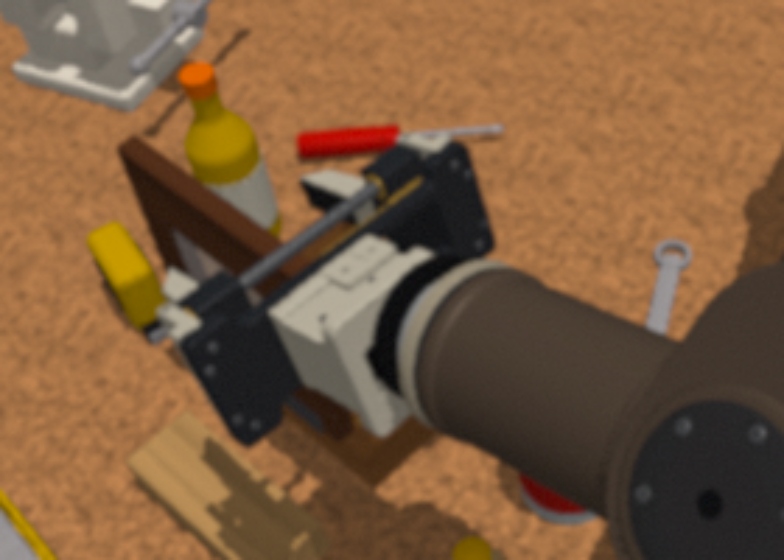

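```bash
cat >> h.py <<'E'
def lidq(f,show=True):
    P=cloud(f).reshape(-1,3);x=(P-O)@ex;y=(P-O)@ey;z=P[:,2]
    m=(y>-.08)&(y<.015)&(x>-.12)&(x<.095)&(z>.09)&(z<.275)
    X,Z=x[m]-.07,z[m]-.08
    r=np.hypot(X,Z);k=(r>.10)&(r<.175);X,Z,r=X[k],Z[k],r[k]
    q=np.arctan2(Z,-X)   # polar angle of lid points: outer face adds asin(16/r)
    print("pts",len(X),"polar pct 2/50/98",np.percentile(q,[2,50,98]).round(3),"outer-corrected med",np.median(np.arctan2(Z,-X)-np.arcsin(.016/r)).round(3))
E
python3 -m inch '[[[-0.49,-0.03,-0.07],[0,0,0],0],[[-0.49,-0.03,-0.07],[0,0,0],0],[[-0.49,-0.03,-0.07],[0,0,0],0],[[-0.49,-0.03,-0.07],[0,0,0],0],[[-0.49,-0.03,-0.07],[0,0,0],0],[[-0.49,-0.03,-0.07],[0,0,0],0],[[-0.4,-0.03,-0.07],[0,0,0],0],[[-0.3,-0.02,-0.07],[0,0,0],0],[[-0.3,-0.02,-0.1],[0.08,-1,0],0],[[-0.3,-0.02,-0.1],[0.08,-1,0],0],[[-0.3,-0.02,-0.13],[0.08,-1.2,0],0],[[-0.3,-0.02,-0.13],[0.08,-1.2,0],0],[[-0.3,-0.02,-0.13],[0.08,-1.2,0],0],[[-0.3,-0.02,-0.13],[0.08,-1.2,0],0],[[-0.3,-0.02,-0.13],[0.08,-1.2,0],0]]'
python3 - <<'E'
from cell import *
from h import *
s=read_state()
p=s['tool_pos']-O;print("case",p@ex,p@ey,p[2])
for n in("top","scene"):
    print(n);lidq(dict(np.load(f"pics/{n}0.npz")));lidq(grab_frame(n))
E
```

```text
t: 7.87
tool_pos: [0.6086, -0.1199, 0.2212]
tcp_rot: [[-0.136, -0.985, 0.107], [-0.272, -0.066, -0.96], [0.953, -0.16, -0.259]]
contact_force: [0.2, 0.4, 1.2]
gripper_width: 0.0918
case 0.015612068193797655 0.035595437463887755 0.22123198180400439
top
pts 466 polar pct 2/50/98 [1.528 1.548 1.624] outer-corrected med 1.452
pts 363 polar pct 2/50/98 [1.406 1.446 1.503] outer-corrected med 1.35
scene
pts 933 polar pct 2/50/98 [1.528 1.619 1.65 ] outer-corrected med 1.508
pts 1122 polar pct 2/50/98 [1.399 1.489 1.519] outer-corrected med 1.377
```

```bash
python3 -m inch '[[[-0.3,-0.02,-0.1],[0.08,-1.2,0],0],[[-0.3,-0.02,-0.1],[0.08,-1.2,0],0],[[-0.3,-0.02,-0.1],[0.08,-1.2,0],0],[[-0.3,-0.02,-0.1],[0.08,-1.2,0],0],[[-0.3,-0.02,-0.1],[0.08,-1.2,0],0],[[-0.3,-0.02,-0.1],[0.08,-1.2,0],0],[[-0.3,-0.02,-0.1],[0.08,-1.2,0],0],[[-0.3,-0.02,-0.1],[0.08,-1.2,0],0],[[-0.3,-0.02,-0.1],[0.08,-1.2,0],0]]'
python3 - <<'E'
from cell import *
from h import *
s=read_state()
p=s['tool_pos']-O;print("case",p@ex,p@ey,p[2])
for n in("top","scene"):
    print(n);lidq(grab_frame(n))
E
```

```text
t: 8.72
tool_pos: [0.5818, -0.1216, 0.2121]
tcp_rot: [[-0.311, -0.938, 0.154], [-0.284, -0.063, -0.957], [0.907, -0.341, -0.247]]
contact_force: [0.5, -0.6, 0.9]
gripper_width: 0.092
case -0.011264584770855787 0.03576311090934118 0.21211114907806317
top
pts 410 polar pct 2/50/98 [1.222 1.288 1.362] outer-corrected med 1.193
scene
pts 1336 polar pct 2/50/98 [1.209 1.299 1.333] outer-corrected med 1.187
```

```bash
python3 -m inch '[[[0.44,0.03,0.32],[0.25,-3.6,0],0],[[0.44,0.03,0.32],[0.25,-3.6,0],0],[[0.44,0.03,0.32],[0.25,-3.6,0],0],[[0.44,0.03,0.32],[0.25,-3.6,0],0],[[0.44,0.03,0.32],[0.25,-3.6,0],0]]'
python3 - <<'E'
from cell import *
from h import *
s=read_state()
p=s['tool_pos']-O;print("case",p@ex,p@ey,p[2])
f=grab_frame("scene");lidq(f);cv2.imwrite("pics/s3.png",cv2.resize(f["pixels"][60:260,80:360],None,fx=2.8,fy=2.8))
lidq(grab_frame("top"))
E
```

```text
t: 9.23
tool_pos: [0.6042, -0.1202, 0.2285]
tcp_rot: [[-0.576, -0.785, 0.227], [-0.303, -0.052, -0.952], [0.759, -0.617, -0.207]]
contact_force: [0.8, -0.4, 0.8]
gripper_width: 0.0919
case 0.011164062055397272 0.03564884946259342 0.2284783255833773
pts 1228 polar pct 2/50/98 [1.163 1.249 1.285] outer-corrected med 1.137
pts 480 polar pct 2/50/98 [1.159 1.235 1.299] outer-corrected med 1.137
```

View pics/s3.png

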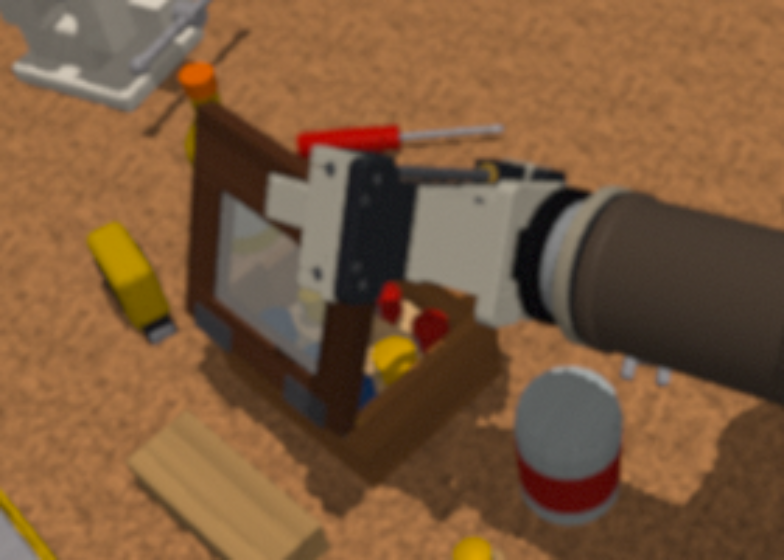

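The lid is falling by itself (q ≈ 1.15) and neither finger is touching it. The outer finger shows at (290,195), clear above the outer face. I'll hold still and let it come down onto the lower finger.

```bash
python3 -m inch '[[[0,0,0],[0,0,0],0],[[0,0,0],[0,0,0],0],[[0,0,0],[0,0,0],0],[[0,0,0],[0,0,0],0],[[0,0,0],[0,0,0],0],[[0,0,0],[0,0,0],0],[[0,0,0],[0,0,0],0],[[0,0,0],[0,0,0],0]]'
python3 -c "
from cell import *
from h import *
lidq(grab_frame('top'));lidq(grab_frame('scene'))"
```

```text
t: 10.0
tool_pos: [0.6035, -0.1202, 0.2281]
tcp_rot: [[-0.574, -0.787, 0.226], [-0.302, -0.053, -0.952], [0.761, -0.615, -0.208]]
contact_force: [-1.4, 0.3, 0.1]
gripper_width: 0.0914
pts 656 polar pct 2/50/98 [1.01  1.106 1.156] outer-corrected med 0.999
pts 1026 polar pct 2/50/98 [1.001 1.082 1.121] outer-corrected med 0.97
```

```bash
python3 -m inch '[[[0,0,0],[0,0,0],0],[[0,0,0],[0,0,0],0],[[0,0,0],[0,0,0],0],[[0,0,0],[0,0,0],0],[[0,0,0],[0,0,0],0],[[0,0,0],[0,0,0],0],[[0,0,0],[0,0,0],0],[[0,0,0],[0,0,0],0]]'
python3 -c "
from cell import *
from h import *
s=read_state();print(s['joint_positions']);p=s['tool_pos']-O;print(p@ex,p@ey)
lidq(grab_frame('top'));f=grab_frame('scene');lidq(f);cv2.imwrite('pics/s4.png',cv2.resize(f['pixels'][60:260,80:360],None,fx=2.8,fy=2.8))"
```

```text
t: 10.77
tool_pos: [0.6035, -0.1202, 0.228]
tcp_rot: [[-0.574, -0.787, 0.226], [-0.303, -0.052, -0.952], [0.761, -0.615, -0.208]]
contact_force: [-1.7, -0.6, -2.1]
gripper_width: 0.0917
[-0.89082808  0.8108013   0.55496301  1.97281103  1.04848375  1.16295597
  1.46488207]
0.010487196759795382 0.0356985892009431
pts 765 polar pct 2/50/98 [0.909 1.006 1.054] outer-corrected med 0.895
pts 880 polar pct 2/50/98 [0.914 0.994 1.032] outer-corrected med 0.883
```

View pics/s4.png

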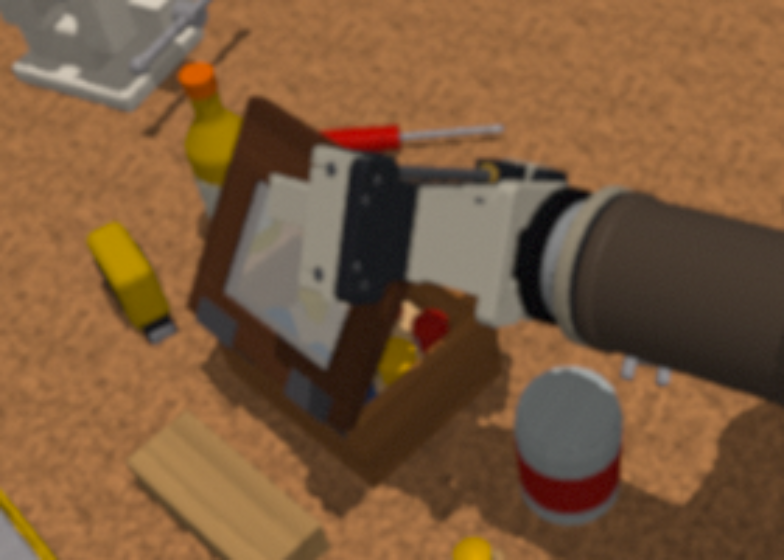

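The lid has been caught at q ≈ 0.90 and is resting on the lower finger with about 2.5 N. Next I'll hold it briefly and work out the lowering arc.

```bash
python3 -m inch '[[[0,0,0],[0,0,0],0],[[0,0,0],[0,0,0],0],[[0,0,0],[0,0,0],0],[[0,0,0],[0,0,0],0],[[0,0,0],[0,0,0],0]]'
cat > plan.py <<'E'
from cell import *
from h import *
from scipy.optimize import brentq
s=read_state();F=np.diag([-1,-1,1.]);B=np.c_[ex,ey,ez]
S,Wd=np.meshgrid(np.linspace(0,.055,56),np.linspace(-.0095,.0095,11));S=S.ravel();Wd=Wd.ravel()
H=s["gripper_width"]/2
def pts(p,T,k): # lower finger face at depth k from centre; jaw 'up' is -T[:,1] (flipped)
    j=-T[:,1];return (p-k*j-S[:,None]*T[:,2]+Wd[:,None]*T[:,0]-O)@B
def sup(p,T):
    c=pts(p,T,H);X=.07-c[:,0];Z=c[:,2]-.08;r=np.hypot(X,Z);m=(r<.166)&(abs(c[:,1])<.085)
    return np.arctan2(Z,X)[m].max() if m.any() else -9
def info(p,T):
    c=pts(p,T,H+.019);b=[(p-T[:,2]*.066+T[:,0]*u*.0375+T[:,1]*v*.095-O)@B for u in(-1,1) for v in(-1,1)];b=np.array(b)
    return "sup %.3f finger maxx %.3f body minz %.3f miny %.3f"%(sup(p,T),max(c[:,0].max(),pts(p,T,H)[:,0].max()),b[:,2].min(),b[:,1].min())
def pose(q,yaw,tilt,y=.035,r=.155):
    T=rot(90-np.rad2deg(max(q,0)),yaw,tilt)@F;j=-T[:,1]
    # tip-centre of face at polar radius r, shift about hinge for support q
    def at(a): return O+B@np.array([.07-r*np.cos(a),y,.08+r*np.sin(a)])+H*j
    a=brentq(lambda a:sup(at(a),T)-q,q-.3,q+.3);return at(a),T
E
python3 - <<'E'
from plan import *
print(s["contact_force"],s["joint_positions"])
p,T=s["tool_pos"],s["tcp_rot"];print(info(p,T),(pts(p,T,H)[S==0].mean(0)).round(4))
lidq(grab_frame("top"))
for q,y,t,n in((.6,15,11,16),(.3,21,10,16),(.1,25,9,12),(0,27,9,8),(-.06,27,9,4)):
    p2,T2=pose(q,y,t);v=rv(T2,T)
    print(q,info(p2,T2),"p",p2.round(3),"rows",n,"d cm",((p2-p)*100/n).round(3),"rot",(v/n).round(2))
    for k in(.25,.5,.75):
        pk=p+(p2-p)*k;Tk=R.from_rotvec(v*k,degrees=True).as_matrix()@T;print("   ",info(pk,Tk))
    p,T=p2,T2
E
```

```text
t: 11.28
tool_pos: [0.6035, -0.1202, 0.2281]
tcp_rot: [[-0.574, -0.787, 0.226], [-0.302, -0.053, -0.952], [0.761, -0.615, -0.208]]
contact_force: [-1.6, 0.6, -0.7]
gripper_width: 0.092
[-1.61603908  0.64028367 -0.71036811] [-0.89079858  0.81073719  0.55505944  1.97274945  1.04863136  1.1630092
  1.4649051 ]
sup 0.898 finger maxx -0.020 body minz 0.155 miny 0.089 [-0.0257  0.0358  0.1998]
pts 763 polar pct 2/50/98 [0.907 1.006 1.055] outer-corrected med 0.895
0.6 sup 0.600 finger maxx -0.051 body minz 0.119 miny 0.085 p [ 0.562 -0.124  0.204] rows 16 d cm [-0.26  -0.024 -0.148] rot [ 0.23 -1.    0.14]
    sup 0.821 finger maxx -0.028 body minz 0.145 miny 0.088
    sup 0.745 finger maxx -0.036 body minz 0.136 miny 0.087
    sup 0.671 finger maxx -0.043 body minz 0.128 miny 0.086
0.3 sup 0.300 finger maxx -0.071 body minz 0.078 miny 0.074 p [ 0.53  -0.128  0.166] rows 16 d cm [-0.2   -0.026 -0.237] rot [ 0.34 -1.    0.18]
    sup 0.523 finger maxx -0.056 body minz 0.108 miny 0.082
    sup 0.447 finger maxx -0.061 body minz 0.098 miny 0.080
    sup 0.372 finger maxx -0.066 body minz 0.08
[... 280 characters left out ...]
  sup 0.150 finger maxx -0.075 body minz 0.056 miny 0.066
0 sup 0.000 finger maxx -0.076 body minz 0.035 miny 0.056 p [ 0.512 -0.134  0.119] rows 8 d cm [-0.05  -0.027 -0.212] rot [ 0.35 -0.61  0.14]
    sup 0.075 finger maxx -0.076 body minz 0.045 miny 0.062
    sup 0.051 finger maxx -0.076 body minz 0.042 miny 0.060
    sup 0.025 finger maxx -0.076 body minz 0.039 miny 0.058
-0.06 sup -0.060 finger maxx -0.076 body minz 0.025 miny 0.056 p [ 0.513 -0.134  0.109] rows 4 d cm [ 0.019  0.001 -0.252] rot [0. 0. 0.]
    sup -0.014 finger maxx -0.076 body minz 0.033 miny 0.056
    sup -0.029 finger maxx -0.076 body minz 0.030 miny 0.056
    sup -0.045 finger maxx -0.076 body minz 0.028 miny 0.056
```

```bash
python3 -m inch '[[[-0.26,-0.02,-0.15],[0.23,-1,0.14],0],[[-0.26,-0.02,-0.15],[0.23,-1,0.14],0],[[-0.26,-0.02,-0.15],[0.23,-1,0.14],0],[[-0.26,-0.02,-0.15],[0.23,-1,0.14],0],[[-0.26,-0.02,-0.15],[0.23,-1,0.14],0],[[-0.26,-0.02,-0.15],[0.23,-1,0.14],0],[[-0.26,-0.02,-0.15],[0.23,-1,0.14],0],[[-0.26,-0.02,-0.15],[0.23,-1,0.14],0],[[-0.26,-0.02,-0.15],[0.23,-1,0.14],0],[[-0.26,-0.02,-0.15],[0.23,-1,0.14],0],[[-0.26,-0.02,-0.15],[0.23,-1,0.14],0],[[-0.26,-0.02,-0.15],[0.23,-1,0.14],0],[[-0.26,-0.02,-0.15],[0.23,-1,0.14],0],[[-0.26,-0.02,-0.15],[0.23,-1,0.14],0],[[-0.26,-0.02,-0.15],[0.23,-1,0.14],0],[[-0.26,-0.02,-0.15],[0.23,-1,0.14],0]]'
python3 - <<'E'
from plan import *
print(s["contact_force"],s["joint_positions"])
p,T=s["tool_pos"],s["tcp_rot"];print(info(p,T),(pts(p,T,H)[S==0].mean(0)).round(4))
lidq(grab_frame("top"));lidq(grab_frame("scene"))
for q,y,t,n in((.3,21,10,16),(.1,25,9,12),(0,27,9,8),(-.06,27,9,4)):
    p2,T2=pose(q,y,t,y=.037,r=.158);v=rv(T2,T)
    print(q,info(p2,T2),"p",p2.round(3),"rows",n,"d cm",((p2-p)*100/n).round(3),"rot",(v/n).round(2))
    p,T=p2,T2
E
```

```text
t: 12.67
tool_pos: [0.5623, -0.1231, 0.204]
tcp_rot: [[-0.746, -0.584, 0.32], [-0.372, -0.033, -0.928], [0.552, -0.811, -0.192]]
contact_force: [0.4, 0.1, -0.9]
gripper_width: 0.0918
[ 0.38892756  0.06233364 -0.89360391] [-0.98535629  0.83363915  0.58983244  2.16151021  1.1523887   1.0478788
  0.97777491]
sup 0.601 finger maxx -0.050 body minz 0.119 miny 0.086 [-0.0576  0.0359  0.1668]
pts 990 polar pct 2/50/98 [0.617 0.713 0.766] outer-corrected med 0.599
pts 1152 polar pct 2/50/98 [0.675 0.701 0.738] outer-corrected med 0.583
0.3 sup 0.300 finger maxx -0.073 body minz 0.079 miny 0.076 p [ 0.527 -0.126  0.168] rows 16 d cm [-0.221 -0.021 -0.228] rot [ 0.33 -1.    0.17]
0.1 sup 0.100 finger maxx -0.079 body minz 0.050 miny 0.066 p [ 0.513 -0.13   0.137] rows 12 d cm [-0.116 -0.027 -0.257] rot [ 0.35 -0.88  0.17]
0 sup -0.000 finger maxx -0.079 body minz 0.036 miny 0.058 p [ 0.509 -0.132  0.12 ] rows 8 d cm [-0.051 -0.027 -0.212] rot [ 0.35 -0.61  0.14]
-0.06 sup -0.060 finger maxx -0.079 body minz 0.026 miny 0.058 p [ 0.51  -0.132  0.11 ] rows 4 d cm [ 0.017  0.001 -0.252] rot [0. 0. 0.]
```

The lid is tracking the finger (q ≈ 0.60). Continuing to 0.3.

```bash
python3 -m inch '[[[-0.22,-0.02,-0.21],[0.33,-1,0.17],0],[[-0.22,-0.02,-0.21],[0.33,-1,0.17],0],[[-0.22,-0.02,-0.22],[0.33,-1,0.17],0],[[-0.22,-0.02,-0.22],[0.33,-1,0.17],0],[[-0.22,-0.02,-0.22],[0.33,-1,0.17],0],[[-0.22,-0.02,-0.23],[0.33,-1,0.17],0],[[-0.22,-0.02,-0.23],[0.33,-1,0.17],0],[[-0.22,-0.02,-0.23],[0.33,-1,0.17],0],[[-0.22,-0.02,-0.23],[0.33,-1,0.17],0],[[-0.22,-0.02,-0.23],[0.33,-1,0.17],0],[[-0.22,-0.02,-0.23],[0.33,-1,0.17],0],[[-0.22,-0.02,-0.23],[0.33,-1,0.17],0],[[-0.22,-0.02,-0.24],[0.33,-1,0.17],0],[[-0.22,-0.02,-0.24],[0.33,-1,0.17],0],[[-0.22,-0.02,-0.24],[0.33,-1,0.17],0],[[-0.22,-0.02,-0.24],[0.33,-1,0.17],0]]'
python3 - <<'E'
from plan import *
print(s["contact_force"],s["joint_positions"])
p,T=s["tool_pos"],s["tcp_rot"];print(info(p,T),(pts(p,T,H)[S==0].mean(0)).round(4))
lidq(grab_frame("top"));f=grab_frame("scene");lidq(f);cv2.imwrite("pics/s5.png",cv2.resize(f["pixels"][60:260,80:360],None,fx=2.8,fy=2.8))
for q,y,t,n in((.1,25,9,12),(0,27,9,8),(-.06,27,9,4)):
    p2,T2=pose(q,y,t,y=.037,r=.158);v=rv(T2,T)
    print(q,info(p2,T2),"p",p2.round(3),"rows",n,"d cm",((p2-p)*100/n).round(3),"rot",(v/n).round(2))
    p,T=p2,T2
E
```

```text
t: 14.1
tool_pos: [0.5275, -0.1262, 0.1674]
tcp_rot: [[-0.845, -0.337, 0.415], [-0.449, 0.026, -0.893], [0.29, -0.941, -0.174]]
contact_force: [0.1, 0.2, -1.7]
gripper_width: 0.0918
[ 0.13677045  0.19043734 -1.74906529] [-1.05665766  0.92701224  0.5932813   2.32406634  1.29448706  0.94298525
  0.40797893]
sup 0.301 finger maxx -0.073 body minz 0.079 miny 0.076 [-0.0811  0.0373  0.1242]
pts 1083 polar pct 2/50/98 [0.33  0.417 0.472] outer-corrected med 0.299
pts 1287 polar pct 2/50/98 [0.379 0.402 0.442] outer-corrected med 0.288
0.1 sup 0.100 finger maxx -0.079 body minz 0.050 miny 0.066 p [ 0.513 -0.13   0.137] rows 12 d cm [-0.121 -0.03  -0.257] rot [ 0.35 -0.87  0.18]
0 sup 0.000 finger maxx -0.079 body minz 0.036 miny 0.058 p [ 0.509 -0.132  0.12 ] rows 8 d cm [-0.051 -0.027 -0.212] rot [ 0.35 -0.61  0.14]
-0.06 sup -0.060 finger maxx -0.079 body minz 0.026 miny 0.058 p [ 0.51  -0.132  0.11 ] rows 4 d cm [ 0.017  0.001 -0.252] rot [0. 0. 0.]
```

View pics/s5.png

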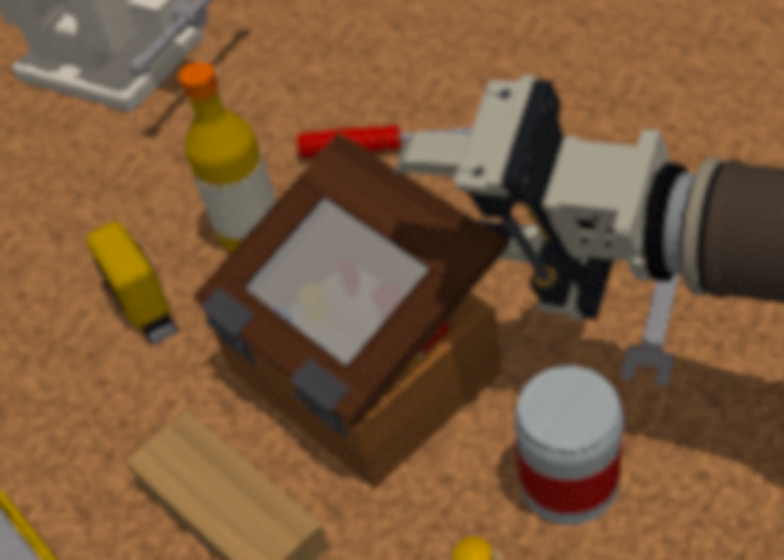

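The lid is resting on the lower finger at q ≈ 0.30. Its near front corner is at (505,240), and the hand is clear of the can. Continuing to 0.1.

```bash
python3 -m inch '[[[-0.13,-0.03,-0.25],[0.35,-0.87,0.18],0],[[-0.13,-0.03,-0.25],[0.35,-0.87,0.18],0],[[-0.13,-0.03,-0.25],[0.35,-0.87,0.18],0],[[-0.12,-0.03,-0.26],[0.35,-0.87,0.18],0],[[-0.12,-0.03,-0.26],[0.35,-0.87,0.18],0],[[-0.12,-0.03,-0.26],[0.35,-0.87,0.18],0],[[-0.12,-0.03,-0.26],[0.35,-0.87,0.18],0],[[-0.12,-0.03,-0.26],[0.35,-0.87,0.18],0],[[-0.12,-0.03,-0.26],[0.35,-0.87,0.18],0],[[-0.12,-0.03,-0.26],[0.35,-0.87,0.18],0],[[-0.12,-0.03,-0.26],[0.35,-0.87,0.18],0],[[-0.12,-0.03,-0.26],[0.35,-0.87,0.18],0]]'
python3 - <<'E'
from plan import *
print(s["contact_force"],s["joint_positions"])
p,T=s["tool_pos"],s["tcp_rot"];print(info(p,T),(pts(p,T,H)[S==0].mean(0)).round(4))
lidq(grab_frame("top"));lidq(grab_frame("scene"))
for q,y,t,n in((0,27,9,14),(-.06,27,9,6)):
    p2,T2=pose(q,y,t,y=.037,r=.158);v=rv(T2,T)
    print(q,info(p2,T2),"p",p2.round(3),"rows",n,"d cm",((p2-p)*100/n).round(3),"rot",(v/n).round(2))
    p,T=p2,T2
E
```

```text
t: 15.2
tool_pos: [0.5129, -0.1297, 0.1366]
tcp_rot: [[-0.863, -0.164, 0.478], [-0.496, 0.087, -0.864], [0.1, -0.983, -0.157]]
contact_force: [0.5, 0.2, -1.3]
gripper_width: 0.092
[ 0.54620569  0.23716159 -1.31147258] [-1.0739047   1.0325009   0.56417815  2.40395627  1.4203272   0.90447242
 -0.02153548]
sup 0.099 finger maxx -0.079 body minz 0.050 miny 0.066 [-0.0878  0.037   0.0914]
pts 1072 polar pct 2/50/98 [0.145 0.216 0.277] outer-corrected med 0.099
pts 1163 polar pct 2/50/98 [0.181 0.207 0.245] outer-corrected med 0.09
0 sup 0.000 finger maxx -0.079 body minz 0.036 miny 0.058 p [ 0.509 -0.132  0.12 ] rows 14 d cm [-0.028 -0.015 -0.12 ] rot [ 0.2  -0.36  0.08]
-0.06 sup -0.060 finger maxx -0.079 body minz 0.026 miny 0.058 p [ 0.51  -0.132  0.11 ] rows 6 d cm [ 0.011  0.001 -0.168] rot [0. 0. 0.]
```

```bash
python3 -m inch '[[[-0.03,-0.015,-0.12],[0.2,-0.36,0.08],0],[[-0.03,-0.015,-0.12],[0.2,-0.36,0.08],0],[[-0.03,-0.015,-0.12],[0.2,-0.36,0.08],0],[[-0.03,-0.015,-0.12],[0.2,-0.36,0.08],0],[[-0.03,-0.015,-0.12],[0.2,-0.36,0.08],0],[[-0.03,-0.015,-0.12],[0.2,-0.36,0.08],0],[[-0.03,-0.015,-0.12],[0.2,-0.36,0.08],0],[[-0.03,-0.015,-0.12],[0.2,-0.36,0.08],0],[[-0.03,-0.015,-0.12],[0.2,-0.36,0.08],0],[[-0.03,-0.015,-0.12],[0.2,-0.36,0.08],0],[[-0.03,-0.015,-0.12],[0.2,-0.36,0.08],0],[[-0.03,-0.015,-0.12],[0.2,-0.36,0.08],0],[[-0.03,-0.015,-0.1],[0.2,-0.36,0.08],0],[[-0.03,-0.015,-0.1],[0.2,-0.36,0.08],0],[[0,0,-0.08],[0,0,0],0],[[0,0,-0.08],[0,0,0],0],[[0,0,-0.08],[0,0,0],0],[[0,0,-0.08],[0,0,0],0]]'
python3 - <<'E'
from plan import *
print(s["contact_force"],s["joint_positions"])
p,T=s["tool_pos"],s["tcp_rot"];print(info(p,T),(pts(p,T,H)[S==0].mean(0)).round(4))
lidq(grab_frame("top"));f=grab_frame("scene");lidq(f);cv2.imwrite("pics/s6.png",cv2.resize(f["pixels"][60:260,80:360],None,fx=2.8,fy=2.8))
E
```

```text
t: 16.8
tool_pos: [0.5078, -0.1324, 0.1172]
tcp_rot: [[-0.858, -0.08, 0.508], [-0.514, 0.133, -0.847], [0.0, -0.988, -0.155]]
contact_force: [-0.7, 0.4, -0.2]
gripper_width: 0.0916
[-0.66058355  0.39662489 -0.19294881] [-1.06788506  1.09175782  0.53512926  2.43363273  1.49009785  0.90059119
 -0.24825024]
sup -0.017 finger maxx -0.081 body minz 0.034 miny 0.058 [-0.089   0.0365  0.072 ]
pts 1009 polar pct 2/50/98 [0.084 0.124 0.189] outer-corrected med 0.006
pts 1096 polar pct 2/50/98 [0.094 0.118 0.16 ] outer-corrected med 0.001
```

View pics/s6.png

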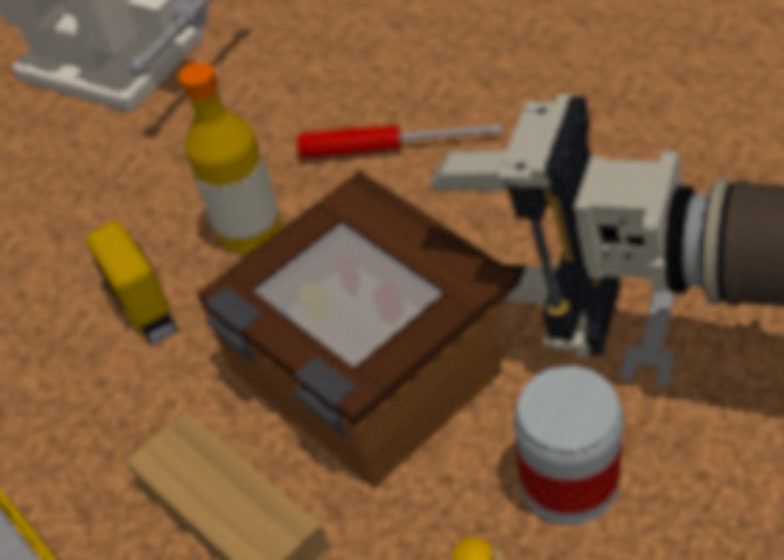

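```bash
python3 -m inch '[[[0,0,-0.15],[0,0,0],0],[[0,0,-0.15],[0,0,0],0],[[-0.3,0.5,0],[0,0,0],0],[[-0.5,0.85,0],[0,0,0],0],[[-0.5,0.85,0],[0,0,0],0],[[-0.5,0.85,0],[0,0,0],0],[[-0.5,0.85,0],[0,0,0],0],[[-0.5,0.85,0],[0,0,0],0]]'
python3 - <<'E'
from plan import *
print(s["contact_force"],s["joint_positions"])
p,T=s["tool_pos"],s["tcp_rot"];print(info(p,T),((p-O)@B).round(3))
E
```

```text
t: 17.57
tool_pos: [0.4794, -0.0841, 0.114]
tcp_rot: [[-0.858, -0.08, 0.508], [-0.514, 0.133, -0.847], [0.0, -0.988, -0.155]]
contact_force: [-0.6, 0.3, -0.0]
gripper_width: 0.0917
[-0.57114451  0.34068955 -0.01104421] [-1.17933329  1.07369835  0.47970999  2.42139154  1.30235137  0.92527834
 -0.15646533]
sup -9.000 finger maxx -0.106 body minz 0.030 miny 0.108 [-0.111  0.08   0.114]
```

```bash
python3 -m inch '[[[-0.6,1,0.2],[0,0,0],0],[[-0.6,1,0.3],[0,0,0],0],[[-0.6,1,0.5],[0,0,0],0],[[-0.6,1,1],[0,0,0],0],[[-0.6,1,1],[0,0,0],0],[[-0.6,1,1.5],[0,0,0],0],[[0,1,1.5],[0,0,0],0],[[0,1,1.5],[0,0,0],0],[[0,1,1.5],[0,0,0],0],[[0,0,0],[0,0,0],0],[[0,0,0],[0,0,0],0],[[0,0,0],[0,0,0],0]]'
python3 - <<'E'
from plan import *
print(s["contact_force"],s["joint_positions"])
f=grab_frame("scene");lidq(f)
A=dict(np.load("pics/top0.npz"))["pixels"];t=grab_frame("top");lidq(t)
cv2.imwrite("pics/end.png",np.hstack([A[120:320,250:470],t["pixels"][120:320,250:470]]).repeat(2,0)[:, :].repeat(1,1) if 0 else cv2.resize(np.hstack([A[120:320,250:470],t["pixels"][120:320,250:470]]),None,fx=1.8,fy=1.8))
E
```

```text
t: 18.57
tool_pos: [0.4436, 0.0051, 0.2036]
tcp_rot: [[-0.858, -0.08, 0.508], [-0.514, 0.133, -0.847], [0.0, -0.988, -0.155]]
contact_force: [-0.3, -0.1, -1.1]
gripper_width: 0.0919
[-0.32421851 -0.08893978 -1.11908365] [-1.36960622  0.80056524  0.46641287  2.36303822  1.01425297  1.1464419
  0.20225299]
pts 1094 polar pct 2/50/98 [0.093 0.119 0.16 ] outer-corrected med 0.002
pts 1025 polar pct 2/50/98 [0.079 0.125 0.185] outer-corrected med 0.007
```

View pics/end.png

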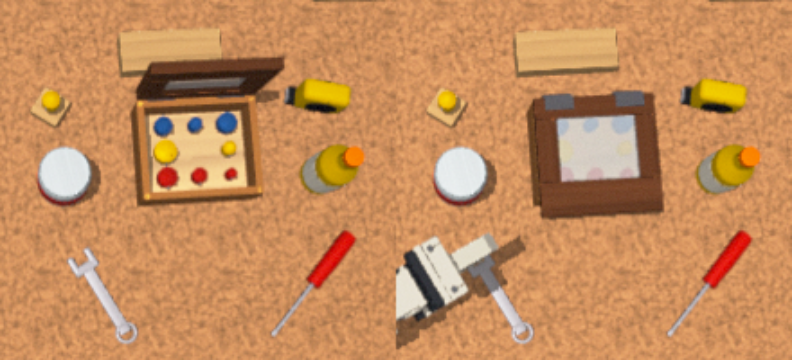

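The lid is shut, the gripper is clear of everything, and all the other items are where they were.

```bash
python3 -c "
from cell import *
print(job_done())"
```

```text
the job is handed in; nothing more can be done
None
```

The case is shut and the job is handed in, after about 19 s of robot time. I kept the gripper open, with one finger on each side of the lid so it was never pinched.

- **Tip:** The outer finger pushed the lid from about 1.53 to 1.2 rad. I then backed that finger off, and the pictures showed the lid falling on its own (1.15, then 0.98).
- **Catch:** The lower finger was already still when the lid came down on it at about 0.90 rad. It held the lid there for about half a second. Force readings at contact were about 3 N.
- **Lower:** I brought it down on the finger under the front rail over about 5.5 s. It followed the finger at each check (0.60, 0.30, 0.10, 0).
- **Clear:** I dropped the finger another 3 mm and withdrew it sideways to the front. It ended about 9 cm from the case.

**Last checks:** The two cameras read the lid at 0.002 and 0.007 rad, so shut within their error. The force reading was about 1 N, which is just sensor noise. In the before and after top views every bystander looks to be in the same place; the gripper hides the end of the spanner in the later one. No check failed.

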